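# Unload the slotted bin into the clip rack

## Task

Get the turning-tool bars racked: lift the wooden keeper board straight up off its two dowels on the clip rack, keeping it level so it does not bind, and lay it flat on the bench. Then draw every steel bar out of the bin through its slot, tilting it clear of the sill, and push each one down past the sprung jaw of a free clip until it sits fully home with the jaw closed over it, capped end clear of the forks and plain end lying on the rack's rest rail. Leave the bowl, the tin and the round wood blank where they are.

Things in the scene. Friction and masses are not known exactly. Their poses are not given: they have to be found in the camera images.
- bin: fixed open-topped plywood bin, 162 mm deep (x), 224 mm wide (y); origin on the bench under the middle of the slotted wall's outer face; x points into the bin, z up. Inner floor at 6 mm, side and back walls 60 mm high; 34 mm high dividers at y = -54, 0 and +54 mm part four lanes
- sill (a point): middle of the sill of the slot at y = -81 mm, on the outer face of the bin's slotted wall, 46 mm above the bench; axes as the bin's. The wall is 8 mm thick and 82 mm high; four upright slots at y = -81, -27, +27 and +81 mm of the bin, each 17 mm wide, from the sill to 72 mm above the bench, closed above by a bridge. A resting bar crosses the outer face near x = -30 mm of the bar
- bar1: round steel bar, 12 mm diameter, 240 mm long; origin at mid-length on its axis, x along it. x = -102 to -120 mm is a black square plastic cap, 18 x 18 mm, too wide for the slots. Heavier at the darker +x end: centre of mass near x = +16 mm; 0.2 kg. Starts leaning in a bin slot, cap outside and up by 16 degrees, +x end on the bin floor. 3 or 4 bars are present
- bar2: round steel bar, 12 mm diameter, 240 mm long; origin at mid-length on its axis, x along it. x = -102 to -120 mm is a black square plastic cap, 18 x 18 mm, too wide for the slots. Heavier at the darker +x end: centre of mass near x = +16 mm; 0.2 kg. Starts leaning in a bin slot, cap outside and up by 16 degrees, +x end on the bin floor. 3 or 4 bars are present
- bar3: round steel bar, 12 mm diameter, 240 mm long; origin at mid-length on its axis, x along it. x = -102 to -120 mm is a black square plastic cap, 18 x 18 mm, too wide for the slots. Heavier at the darker +x end: centre of mass near x = +16 mm; 0.2 kg. Starts leaning in a bin slot, cap outside and up by 16 degrees, +x end on the bin floor. 3 or 4 bars are present
- bar4: round steel bar, 12 mm diameter, 240 mm long; origin at mid-length on its axis, x along it. x = -102 to -120 mm is a black square plastic cap, 18 x 18 mm, too wide for the slots. Heavier at the darker +x end: centre of mass near x = +16 mm; 0.2 kg. Starts leaning in a bin slot, cap outside and up by 16 degrees, +x end on the bin floor. 3 or 4 bars are present
- rack: fixed aluminium clip rack, base plate 340 x 168 x 8 mm (y from -55 to +113 mm); origin under the middle of the clip row, z up. A rest rail for the bars' plain ends runs along x at y = +105 mm, 8 mm thick, top 34 mm above the bench. Four clips at x = -90, -30, +30, +90 mm, y = 0. Two posts 20 x 36 mm at x = -155 and +155 mm, y = 0, top 50 mm above the bench, each with a 10 mm dowel up to 76 mm; the keeper rests on the posts
- clip1 (a point): seat of a clip: point on the axis of a seated bar midway between its two forks (12 mm wide, at y = -36 and +36 mm); 40 mm above the bench; axes as the rack's, bar along y. Each fork: saddle under the bar, fixed wall at x = -7 mm flared outward above 54 mm (top 69 mm over the bench), jaw at +x with round nose and ramp (top 65 mm). 60 mm free between forks for fingers
- clip2 (a point): seat of a clip: point on the axis of a seated bar midway between its two forks (12 mm wide, at y = -36 and +36 mm); 40 mm above the bench; axes as the rack's, bar along y. Each fork: saddle under the bar, fixed wall at x = -7 mm flared outward above 54 mm (top 69 mm over the bench), jaw at +x with round nose and ramp (top 65 mm). 60 mm free between forks for fingers
- clip3 (a point): seat of a clip: point on the axis of a seated bar midway between its two forks (12 mm wide, at y = -36 and +36 mm); 40 mm above the bench; axes as the rack's, bar along y. Each fork: saddle under the bar, fixed wall at x = -7 mm flared outward above 54 mm (top 69 mm over the bench), jaw at +x with round nose and ramp (top 65 mm). 60 mm free between forks for fingers
- clip4 (a point): seat of a clip: point on the axis of a seated bar midway between its two forks (12 mm wide, at y = -36 and +36 mm); 40 mm above the bench; axes as the rack's, bar along y. Each fork: saddle under the bar, fixed wall at x = -7 mm flared outward above 54 mm (top 69 mm over the bench), jaw at +x with round nose and ramp (top 65 mm). 60 mm free between forks for fingers
- jaw1 (a joint): sprung jaw of clip 1, hinged along y 26 mm below the seat axis on its +x side, rad: 0 shut (stop), grows as it is pushed open towards +x, about 0.1 while a bar passes; springs shut by itself. Pushing a bar past it takes about 5 to 10 N
- jaw2 (a joint): sprung jaw of clip 2, hinged along y 26 mm below the seat axis on its +x side, rad: 0 shut (stop), grows as it is pushed open towards +x, about 0.1 while a bar passes; springs shut by itself. Pushing a bar past it takes about 5 to 10 N
- jaw3 (a joint): sprung jaw of clip 3, hinged along y 26 mm below the seat axis on its +x side, rad: 0 shut (stop), grows as it is pushed open towards +x, about 0.1 while a bar passes; springs shut by itself. Pushing a bar past it takes about 5 to 10 N
- jaw4 (a joint): sprung jaw of clip 4, hinged along y 26 mm below the seat axis on its +x side, rad: 0 shut (stop), grows as it is pushed open towards +x, about 0.1 while a bar passes; springs shut by itself. Pushing a bar past it takes about 5 to 10 N
- keeper: wooden board 340 x 40 x 10 mm, long side along x, 11.5 mm holes at x = -155 and +155 mm; origin at the centre of its underside, z up. In the middle on top a handle block, 16 mm in x, 40 mm in y, from 10 to 44 mm above the underside. 0.25 kg. Starts on the rack's dowels, underside 50 mm above the bench, barring the clips
- bowl: bystander: turned wooden bowl, 100 mm wide, 45 mm high; origin under its centre
- tin: bystander: bare metal can, 56 mm wide, 75 mm high; origin under its centre
- blank: bystander: round dark wood blank, 90 mm wide, 50 mm high; origin under its centre
Not all that is in view belongs to the job. What is shaped like the bar4 but green is not meant.

How it is judged:
On the way, in this order (a step that is already met when the one before it is completed fails the run):
1. the keeper board is lifted level, straight up, clear of both dowels (z of keeper in the frame of rack above 0.078 m and angle between keeper's own z axis and vertical below 0.2 rad and horizontal distance between keeper and rack below 0.03 m), for 0.04 s.
2. the keeper board lies flat on the bench (height (world z) of keeper below 0.006 m and angle between keeper's own z axis and vertical below 0.06 rad), for 0.2 s.
At the end, for the whole second after the job is handed in: The keeper board lies flat on the bench (within 0.06 rad), and every bar present lies at rest in a clip: axis within 5 mm sideways and 6 mm in height of the seat, within 0.08 rad of the clip's direction, mid-length 0 to 78 mm from the clip towards the rest rail, jaw closed to less than 0.06 rad (all of step 2 and linear speed of each of keeper, bar1, bar2, bar3, bar4 below 0.02 m/s and ((x of bar1 in the frame of clip1 between -0.005 and 0.005 m and z of bar1 in the frame of clip1 between -0.006 and 0.006 m and y of bar1 in the frame of clip1 between 0 and 0.078 m and angle between the x axis of bar1 and the y axis of clip1, either way round below 0.08 rad and value of joint jaw1 below 0.06 rad) or (x of bar1 in the frame of clip2 between -0.005 and 0.005 m and z of bar1 in the frame of clip2 between -0.006 and 0.006 m and y of bar1 in the frame of clip2 between 0 and 0.078 m and angle between the x axis of bar1 and the y axis of clip2, either way round below 0.08 rad and value of joint jaw2 below 0.06 rad) or (x of bar1 in the frame of clip3 between -0.005 and 0.005 m and z of bar1 in the frame of clip3 between -0.006 and 0.006 m and y of bar1 in the frame of clip3 between 0 and 0.078 m and angle between the x axis of bar1 and the y axis of clip3, either way round below 0.08 rad and value of joint jaw3 below 0.06 rad) or (x of bar1 in the frame of clip4 between -0.005 and 0.005 m and z of bar1 in the frame of clip4 between -0.006 and 0.006 m and y of bar1 in the frame of clip4 between 0 and 0.078 m and angle between the x axis of bar1 and the y axis of clip4, either way round below 0.08 rad and value of joint jaw4 below 0.06 rad)) and ((x of bar2 in the frame of clip1 between -0.005 and 0.005 m and z of bar2 in the frame of clip1 between -0.006 and 0.006 m and y of bar2 in the frame of clip1 between 0 and 0.078 m and angle between the x axis of bar2 and the y axis of clip1, either way round below 0.08 rad and value of joint jaw1 below 0.06 rad) or (x of bar2 in the frame of clip2 between -0.005 and 0.005 m and z of bar2 in the frame of clip2 between -0.006 and 0.006 m and y of bar2 in the frame of clip2 between 0 and 0.078 m and angle between the x axis of bar2 and the y axis of clip2, either way round below 0.08 rad and value of joint jaw2 below 0.06 rad) or (x of bar2 in the frame of clip3 between -0.005 and 0.005 m and z of bar2 in the frame of clip3 between -0.006 and 0.006 m and y of bar2 in the frame of clip3 between 0 and 0.078 m and angle between the x axis of bar2 and the y axis of clip3, either way round below 0.08 rad and value of joint jaw3 below 0.06 rad) or (x of bar2 in the frame of clip4 between -0.005 and 0.005 m and z of bar2 in the frame of clip4 between -0.006 and 0.006 m and y of bar2 in the frame of clip4 between 0 and 0.078 m and angle between the x axis of bar2 and the y axis of clip4, either way round below 0.08 rad and value of joint jaw4 below 0.06 rad)) and ((x of bar3 in the frame of clip1 between -0.005 and 0.005 m and z of bar3 in the frame of clip1 between -0.006 and 0.006 m and y of bar3 in the frame of clip1 between 0 and 0.078 m and angle between the x axis of bar3 and the y axis of clip1, either way round below 0.08 rad and value of joint jaw1 below 0.06 rad) or (x of bar3 in the frame of clip2 between -0.005 and 0.005 m and z of bar3 in the frame of clip2 between -0.006 and 0.006 m and y of bar3 in the frame of clip2 between 0 and 0.078 m and angle between the x axis of bar3 and the y axis of clip2, either way round below 0.08 rad and value of joint jaw2 below 0.06 rad) or (x of bar3 in the frame of clip3 between -0.005 and 0.005 m and z of bar3 in the frame of clip3 between -0.006 and 0.006 m and y of bar3 in the frame of clip3 between 0 and 0.078 m and angle between the x axis of bar3 and the y axis of clip3, either way round below 0.08 rad and value of joint jaw3 below 0.06 rad) or (x of bar3 in the frame of clip4 between -0.005 and 0.005 m and z of bar3 in the frame of clip4 between -0.006 and 0.006 m and y of bar3 in the frame of clip4 between 0 and 0.078 m and angle between the x axis of bar3 and the y axis of clip4, either way round below 0.08 rad and value of joint jaw4 below 0.06 rad)) and ((x of bar4 in the frame of clip1 between -0.005 and 0.005 m and z of bar4 in the frame of clip1 between -0.006 and 0.006 m and y of bar4 in the frame of clip1 between 0 and 0.078 m and angle between the x axis of bar4 and the y axis of clip1, either way round below 0.08 rad and value of joint jaw1 below 0.06 rad) or (x of bar4 in the frame of clip2 between -0.005 and 0.005 m and z of bar4 in the frame of clip2 between -0.006 and 0.006 m and y of bar4 in the frame of clip2 between 0 and 0.078 m and angle between the x axis of bar4 and the y axis of clip2, either way round below 0.08 rad and value of joint jaw2 below 0.06 rad) or (x of bar4 in the frame of clip3 between -0.005 and 0.005 m and z of bar4 in the frame of clip3 between -0.006 and 0.006 m and y of bar4 in the frame of clip3 between 0 and 0.078 m and angle between the x axis of bar4 and the y axis of clip3, either way round below 0.08 rad and value of joint jaw3 below 0.06 rad) or (x of bar4 in the frame of clip4 between -0.005 and 0.005 m and z of bar4 in the frame of clip4 between -0.006 and 0.006 m and y of bar4 in the frame of clip4 between 0 and 0.078 m and angle between the x axis of bar4 and the y axis of clip4, either way round below 0.08 rad and value of joint jaw4 below 0.06 rad))); the robot touches nothing.
It fails at once if the keeper board is tipped by more than 0.4 rad (angle between keeper's own z axis and vertical above 0.4 rad).
It fails at once if a bystander is pushed more than 30 mm or upset (distance of any of bowl, tin, blank from where it was at the start of the episode above 0.03 m or angle between any of bowl, tin, blank's own z axis and vertical above 0.5 rad).
Of bar1, bar2, bar3, bar4 only 3 to 4 are there at a start; the rules pass over those that are not, and their reading is None.
At some moment in a run one of bar1, bar2, bar3, bar4, keeper may be knocked a few centimetres aside while the robot is not near it.
It also fails if it takes over 208 s, if anything falls off the work surface, if the arm or the gripper's body presses on something with over 40 N, if the wrist force passes 120 N, or if a joint passes its speed limit or range.

## Robot

A 6-joint arm with a two-finger parallel gripper is mounted at the origin on the work surface. World frame = base frame: x ahead of the robot, y to its left, z up, the work surface at z = 0. Lengths are in m, angles in rad, forces in N, time in s.
With the tool pointing down it reaches from about 0.25 to 0.8 m from the base axis. Payload 3.9 kg.
Tool frame: the origin (TCP) lies midway between the tips of the shut fingers; the grasp point (between the pads) lies 19 mm behind it; z points along the fingers, y is the direction in which the jaws open and shut (so a half turn about z gives the same grasp; the last joint's range is limited). The gripper opens to 85 mm and grips with 20 to 120 N. Pads are 22 mm wide; open, the fingers measure 114 mm over their backs; the gripper's body (76 mm by 85 mm) begins 54 mm behind the grasp point. The pads swing forward as they close: fully open they stand 13 mm farther back than shut.
Start: joints at [1.123, 0.26, -0.138, 1.173, 0, 1.571], TCP at [0.227, 0.473, 0.231] pointing down, gripper open.
Joint ranges: [-2.78, 2.78], [-0.83, 1.72], [-1.28, 1.37], [-1.9, 2.12], [-1.57, 1.48], [-3.14, 3.14]. Speed limits (rad/s): [2.57, 2.57, 3.14, 3.14, 3.14, 3.14].

## Interface

Orientations are given as a unit quaternion [w, x, y, z].
In Python, from rig import bot gives the robot as it stands. The module is installed in compiled form; this text tells all that it offers.
- The arm moves only by the tool arm_command, never from a script. Its argument "increments" is text: rows parted by semicolons, each of 7 numbers parted by spaces: the turn, a rotation vector about the world's x, y, z in rad, then the shift along the world's x, y, z in cm, then the closure, from 0 (fully open) to 1 (shut). A call has 1 to 5 rows; each row shifts and turns the commanded pose from where the row before left it; what a row does not reach is not made up. A row lasts 1/8 s, in which the tool goes at most 62.5 mm and 10.7 degrees, less where a joint would pass 70% of its speed; a pose out of reach is approached as far as the arm can. A call with a gripper value outside its range is refused whole. The fingers move at their own pace and stop on an object; the grip force is fixed at half the most. Time passes only in rows, so rows that do not move let the fingers close. It gives the time, the measured TCP pose, the force and the opening at its end, in the units of the state.
- bot.sense(): the state, without advancing time (a new reading comes with each control period).
- bot.read_camera(name): name is "side" or "top"; returns the picture (420x560x3 uint8, red, green, blue); there is no depth.
- bot.camera_params(name): a dict with "K" (3x3 intrinsics, pixels), "dist_coeffs" ([k1, k2, p1, p2, k3] as OpenCV has them; the pictures are not rectified), "eye" and "attitude" of the camera in the world. Camera axes: x right, y down, z forward; pixel columns grow to the right and rows downward; lengths in m; the calibration is good to about 2 mm. A picture is of the moment at which its call begins. camera_params takes no time and is no camera call.
- bot.finish_job(): hands the job in, once; it reports no verdict.
The state is a dict: "time": time; "joints": joint angles; "joint_vel": joint speeds; "joint_efforts": joint torques, N m; "eef_pos": TCP position; "orientation": TCP orientation; "ft_force": force on the tool from outside, world axes, zero at the start; "moment": the same for the moment, N m; "opening": opening from 0.0 (shut) to 1.0 (fully open).
Only numpy, scipy, OpenCV 4.12 (cv2) and the standard library are available. Lean on these libraries where they do the work, as an engineer would, in place of code of your own. Each camera call takes 0.05 s, during which the arm holds its last target. There are 200 camera calls.

## Working session

There is one attempt and no reset: what is moved stays moved. The work goes in short steps, Python scripts to look and compute and a tool call to move; the robot and the scene stay as the last step left them, time stands still between calls to the robot, and variables do not carry over. Pictures are saved under pics/ and viewed, about 12 in all and at most 16, crops included, and the job is handed in when it is done.

Besides the shell and the picture viewer there is one more tool, called after "Call:" as name(argument=value, ...), one argument or row to a line, values as JSON. arm_command: Moves the arm, as the interface text tells. Its arguments: {"type":"object","properties":{"increments":{"type":"string"}},"required":["increments"]}

```bash
mkdir -p pics; cat > h.py <<'E'
import numpy as np, cv2
from scipy.spatial.transform import Rotation as R
from rig import bot
def cam(n):
    p=bot.camera_params(n); a=np.array(p["attitude"],float)
    M=a if a.shape==(3,3) else R.from_quat(a[[1,2,3,0]]).as_matrix()
    return np.array(p["K"],float),np.array(p["dist_coeffs"],float),np.array(p["eye"],float),M
def ray(n,uv):
    K,d,e,M=cam(n); q=cv2.undistortPoints(np.array(uv,float).reshape(-1,1,2),K,d).reshape(-1,2)
    return e,(M@np.c_[q,np.ones(len(q))].T).T
def onz(n,uv,z):
    e,D=ray(n,uv); return e+D*((z-e[2])/D[:,2])[:,None]
def proj(n,P):
    K,d,e,M=cam(n); Q=(np.array(P,float).reshape(-1,3)-e)@M
    return cv2.projectPoints(Q,np.zeros(3),np.zeros(3),K,d)[0].reshape(-1,2)
def tri(uvs,uvt):
    e1,d1=ray("side",[uvs]);e2,d2=ray("top",[uvt]);d1=d1[0]/np.linalg.norm(d1[0]);d2=d2[0]/np.linalg.norm(d2[0])
    s=np.linalg.lstsq(np.c_[d1,-d2],e2-e1,rcond=None)[0];a=e1+d1*s[0];b=e2+d2*s[1];return (a+b)/2,np.linalg.norm(a-b)
def save(n,f):
    im=bot.read_camera(n); cv2.imwrite("pics/"+f,im[:,:,::-1]); return im
E
python3 - <<'E'
from h import *
for n in("side","top"):
    save(n,n+"0.png"); p=bot.camera_params(n); print(p)
print(bot.sense())
a=cv2.imread("pics/side0.png");b=cv2.imread("pics/top0.png")
E
```

```text
{'K': array([[531.39366472,   0.        , 277.77631494],
       [  0.        , 531.39366472, 207.03121048],
       [  0.        ,   0.        ,   1.        ]]), 'dist_coeffs': array([0.01136443, 0.        , 0.        , 0.        , 0.        ]), 'eye': array([ 0.14461326, -1.13236764,  0.88884704]), 'attitude': array([-0.47831939,  0.86631545, -0.12034447,  0.07890063])}
{'K': array([[383.58086372,   0.        , 276.40682193],
       [  0.        , 383.58086372, 207.77366616],
       [  0.        ,   0.        ,   1.        ]]), 'dist_coeffs': array([-0.01767456,  0.        ,  0.        ,  0.        ,  0.        ]), 'eye': array([0.31710542, 0.14460553, 1.15430252]), 'attitude': array([ 0.0790898 , -0.67537327,  0.72882295, -0.08020504])}
{'time': 0.1, 'joints': array([ 1.12300351e+00,  2.60609880e-01, -1.39246845e-01,  1.17269661e+00,
        2.70183719e-05,  1.57084004e+00]), 'joint_vel': array([-0.00118579, -0.00337875,  0.00311093,  0.00068315, -0.00048528,
        0.00089088]), 'joint_efforts': array([ 8.32938258e-04, -4.06509161e+01,  2.54527491e+01,  1.01164874e-02,
        7.29660087e-05,  8.23001699e-06]), 'eef_pos': array([0.22703919, 0.47268769, 0.23055   ]), 'orientation': array([-2.08207911e-04,  2.22051691e-01,  9.75034499e-01, -8.53581135e-04]), 'ft_force': array([ 0.2736537 , -0.25931796,  0.31206088]), 'moment': array([-0.04095544,  0.03753678,  0.00221011]), 'opening': 1.001802981951294}
```

View pics/top0.png

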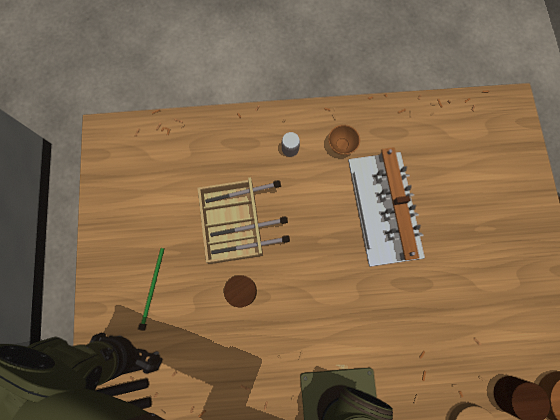

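View pics/side0.png

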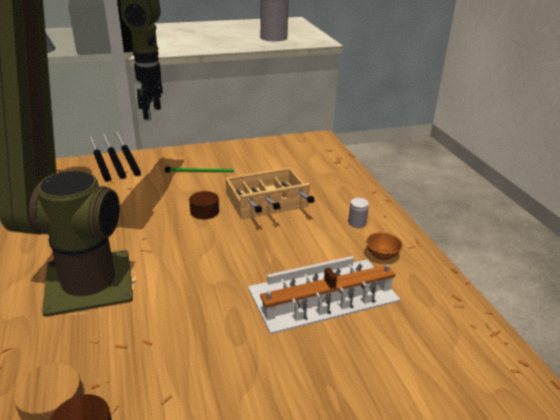

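Top: bin at (230,222), with three capped bars leaning out (caps at 277,184; 284,220; 285,239). Rack with keeper at (388,207), tin (290,143), bowl (344,139), blank (240,291). A green lookalike lies at (152,290). The candidates for "bar" are the three grey bars and the green stick (rejected by colour). I'll check this in an enlarged crop.

```bash
python3 - <<'E'
import cv2,numpy as np
a=cv2.imread("pics/top0.png")[135:275,190:430]; b=cv2.imread("pics/side0.png")[160:330,215:415]
A=cv2.resize(a,(800,467),interpolation=cv2.INTER_CUBIC);B=cv2.resize(b,(700,595),interpolation=cv2.INTER_CUBIC)
cv2.imwrite("pics/ctop.png",A);cv2.imwrite("pics/cside.png",B)
from h import *
print(onz("top",[[389.5,150.5],[411,258],[349,158],[370,265],[424,258]],.076))
print(onz("top",[[349,158],[370,265],[424,258]],.008))
print(onz("top",[[277,184],[284,220],[285,239]],.08))
E
```

```text
[[ 0.71355266 -0.21647955  0.076     ]
 [ 0.3916711  -0.23146673  0.076     ]
 [ 0.69926855 -0.09305168  0.076     ]
 [ 0.38123247 -0.1144089   0.076     ]
 [ 0.38883973 -0.26784135  0.076     ]]
[[ 0.72336856 -0.10803883  0.008     ]
 [ 0.38527646 -0.13074289  0.008     ]
 [ 0.39336345 -0.29385111  0.008     ]]
[[0.63437318 0.12642027 0.08      ]
 [0.5262531  0.1145907  0.08      ]
 [0.47161615 0.11612469 0.08      ]]
```

View pics/ctop.png

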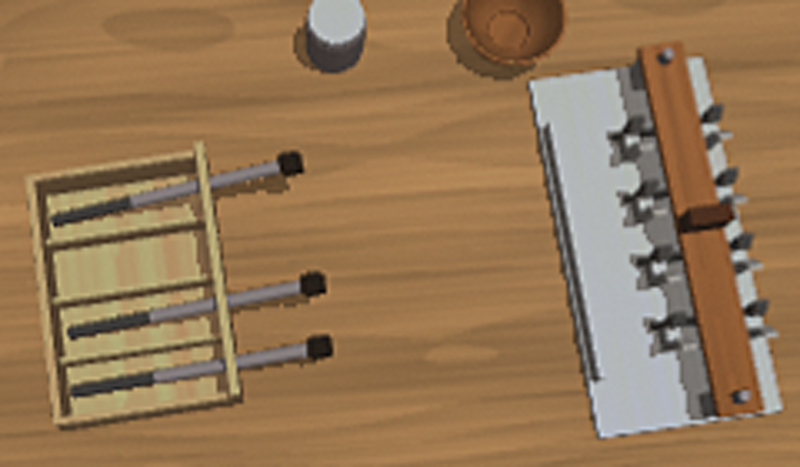

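View pics/cside.png

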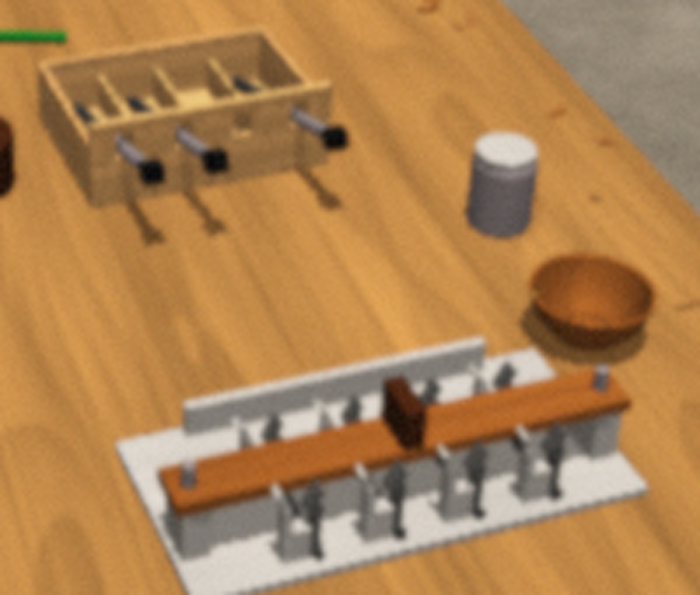

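Confirmed: three grey bars with caps outside (slots 1, 2 and 4), the green stick ruled out. The rack's rail faces the bin, with the jaws on the world +x side. Next I'll measure the keeper, caps and plate.

```bash
cat > m.py <<'E'
from h import *
def blobs(m,lo,hi):
    n,l,s,c=cv2.connectedComponentsWithStats(m.astype(np.uint8),connectivity=8)
    return [(c[i],s[i]) for i in range(1,n) if lo<=s[i][4]<=hi]
E
python3 - <<'E'
from m import *
t=cv2.imread("pics/top0.png");s=cv2.imread("pics/side0.png")
for n,im,(x0,y0,x1,y1) in(("top",t,(360,140,430,270)),("side",s,(250,255,405,330))):
    h=cv2.cvtColor(im,cv2.COLOR_BGR2HSV);m=np.zeros(im.shape[:2],np.uint8)
    m[y0:y1,x0:x1]=((h[...,1]>120)&(h[...,0]<20)&(h[...,2]>70)&(h[...,0]<13))[y0:y1,x0:x1]
    b=max(blobs(m,50,9999),key=lambda q:q[1][4]);print(n,b)
    lab=cv2.connectedComponents(m)[1];k=lab==lab[int(b[0][1])-0,int(b[0][0])] if 0 else None
    ys,xs=np.nonzero(m);P=onz(n,np.c_[xs,ys],.060)[:,:2].astype(np.float32)
    print(cv2.minAreaRect(P))
# dowels
for n,pts in(("top",[(389.8,151.5),(412.3,253.7)]),("side",[(387,265.7),(269,292.9)])):
    P=onz(n,pts,.076);print(n,P[:,:2],np.linalg.norm(P[0]-P[1]),np.degrees(np.arctan2(*(P[0]-P[1])[1::-1])))
# caps
for n,im,(x0,y0,x1,y1) in(("top",t,(265,170,300,250)),("side",s,(245,185,320,215))):
    m=np.zeros(im.shape[:2],np.uint8);m[y0:y1,x0:x1]=(im.max(2)<60)[y0:y1,x0:x1]
    for b in blobs(m,10,400):
        print(n,b[0],b[1]); 
E
```

```text
top (array([402.56451613, 198.24193548]), array([396, 195,  14,   7,  62], dtype=int32))
((0.5577993988990784, -0.23328976333141327), (0.333976149559021, 0.050833702087402344), 4.135941028594971)
side (array([331.77777778, 273.57142857]), array([325, 268,  16,  14,  63], dtype=int32))
((0.5746047496795654, -0.2163117229938507), (0.37687259912490845, 0.08818111568689346), 6.280513286590576)
top [[ 0.7103366  -0.21692116]
 [ 0.40331246 -0.23693965]] 0.3076760735510152 3.730501967955514
side [[ 0.71453596 -0.2201321 ]
 [ 0.40592633 -0.24127767]] 0.30933321282315607 3.919713592071118
top [276.68292683 183.82926829] [273 181   8   7  41]
top [283.20930233 219.93023256] [280 217   8   7  43]
top [285.27906977 238.74418605] [282 236   8   7  43]
side [310. 199.] [307 197   7   5  29]
side [276.  205.5] [273 203   7   6  36]
side [257.82352941 208.70588235] [255 206   7   6  34]
```

```bash
python3 - <<'E'
from m import *
T=[(276.7,183.8),(283.2,219.9),(285.3,238.7)];S=[(310,199),(276,205.5),(257.8,208.7)]
tips=[(52,220),(70,333),(73,390)]
for a,b,c in zip(T,S,tips):
    P,g=tri(b,a);tp=onz("top",[(190+c[0]/3.333,135+c[1]/3.336)],.012)[0]
    d=tp-P;print(P.round(4),g.round(4),"tip",tp.round(4),"len",np.linalg.norm(d).round(4),"pitch",np.degrees(np.arcsin(-d[2]/np.linalg.norm(d))).round(1),"yaw",np.degrees(np.arctan2(d[1],d[0])).round(2))
print("handle",tri((331.8,273.6),(402.6,198.2)))
# bin slotted wall top corners z=.082 ; back corners z=.06
c=lambda x,y:(190+x/3.333,135+y/3.336)
print(onz("top",[c(203,143),c(238,403)],.082)); print(onz("top",[c(30,180),c(60,425)],.06))
E
```

```text
[0.6358 0.1272 0.077 ] 0.0003 tip [0.6174 0.3482 0.012 ] len 0.231 pitch 16.3 yaw 94.76
[0.5274 0.1167 0.0774] 0.0004 tip [0.511  0.3355 0.012 ] len 0.2289 pitch 16.6 yaw 94.29
[0.4729 0.1151 0.0761] 0.0002 tip [0.4593 0.3348 0.012 ] len 0.2292 pitch 16.2 yaw 93.53
handle (array([ 0.56275708, -0.22907906,  0.08961696]), np.float64(0.0021471069585018627))
[[0.65829078 0.20107635 0.082     ]
 [0.42926807 0.18558013 0.082     ]]
[[0.64295226 0.35797503 0.06      ]
 [0.42436816 0.33900017 0.06      ]]
```

Call:
arm_command(
  increments="0 0 -.08 2.5 -5.4 0 0.4;0 0 -.08 2.5 -5.4 0 0.4;0 0 -.08 2.5 -5.4 0 0.4;0 0 -.08 2.5 -5.4 0 0.4;0 0 -.08 2.5 -5.4 0 0.4",
)

```text
time: 0.72
eef_pos: [0.3526, 0.2014, 0.2311]
orientation: [0.0, 0.412, 0.911, -0.0]
ft_force: [0.9, 1.0, 0.7]
opening: 0.597
```

Call:
arm_command(
  increments="0 0 -.08 2.5 -5.4 0 0.4;0 0 -.08 2.5 -5.4 0 0.4;0 0 -.08 2.5 -5.4 0 0.4;0 0 -.08 2.5 -5.4 0 0.4;0 0 -.08 2.5 -5.4 0 0.4",
)

```text
time: 1.35
eef_pos: [0.4776, -0.0687, 0.2311]
orientation: [-0.0, 0.585, 0.811, 0.0]
ft_force: [0.8, 1.0, -0.3]
opening: 0.602
```

Call:
arm_command(
  increments="0 0 -.08 2.5 -5.4 0 0.4;0 0 -.08 2.5 -5.4 0 0.4;0 0 -.08 2.5 -5.4 0 0.4;0 0 0 0 0 0 0.4",
)

```text
time: 1.85
eef_pos: [0.5534, -0.2324, 0.2296]
orientation: [-0.0, 0.679, 0.734, -0.0]
ft_force: [-0.5, 0.4, 0.1]
opening: 0.602
```

Call:
arm_command(
  increments="0 0 -.012 .6 .35 -5 0.4;0 0 0 0 0 -5 0.4;0 0 0 0 0 -4 0.4;0 0 0 0 0 -2.3 0.4;0 0 0 0 0 0 0.4",
)

```text
time: 2.48
eef_pos: [0.5557, -0.2234, 0.0661]
orientation: [-0.003, 0.681, 0.732, -0.001]
ft_force: [-0.5, 0.9, -0.4]
opening: 0.599
```

Call:
arm_command(
  increments="0 0 0 0 0 0 0.7;0 0 0 0 0 0 .9;0 0 0 0 0 0 1;0 0 0 0 0 0 1;0 0 0 0 0 0 1",
)

```text
time: 3.1
eef_pos: [0.5596, -0.2256, 0.0702]
orientation: [0.001, 0.682, 0.732, 0.001]
ft_force: [-0.6, 0.2, 6.2]
opening: 0.173
```

Call:
arm_command(
  increments="0 0 0 0 0 .5 1;0 0 0 0 0 1 1;0 0 0 0 0 1 1;0 0 0 0 0 1 1;0 0 0 0 0 1 1",
)

```text
time: 3.72
eef_pos: [0.5569, -0.225, 0.1138]
orientation: [-0.001, 0.682, 0.732, -0.001]
ft_force: [-0.8, -0.3, -1.7]
opening: 0.179
```

Call:
arm_command(
  increments="0 0 0 0 0 .8 1;0 0 0 0 0 0 1;0 0 0 0 0 0 1",
)

```text
time: 4.1
eef_pos: [0.5579, -0.2252, 0.121]
orientation: [-0.0, 0.682, 0.732, -0.0]
ft_force: [0.5, -0.6, -1.9]
opening: 0.177
```

```bash
python3 - <<'E'
from m import *
a=save("side","side1.png")
cv2.imwrite("pics/c1.png",cv2.resize(a[200:340,215:435,::-1],(800,510),interpolation=cv2.INTER_CUBIC));print(bot.sense()["eef_pos"],bot.sense()["moment"])
E
```

```text
[ 0.55783905 -0.22513155  0.12086147] [ 0.02639655 -0.01487211  0.03649451]
```

View pics/c1.png

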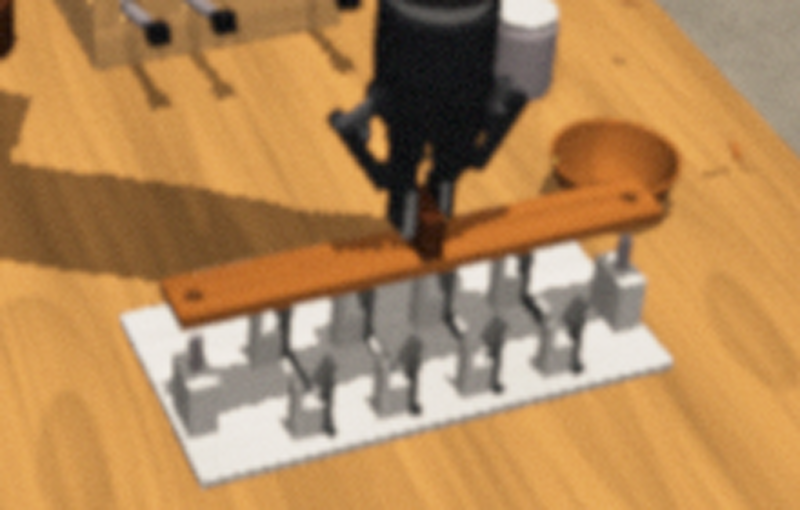

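The keeper is level and both dowels are clear (holes visible over the dowels at (193,295) and (630,198)). Laying it on the bench at y≈-0.40.

Call:
arm_command(
  increments="0 0 0 0 -2 .5 1;0 0 0 0 -4 .5 1;0 0 0 0 -5 0 1;0 0 0 0 -4 0 1;0 0 0 0 -2 0 1",
)

```text
time: 4.78
eef_pos: [0.5578, -0.3986, 0.1311]
orientation: [0.0, 0.683, 0.731, -0.0]
ft_force: [-0.5, 0.7, -1.4]
opening: 0.172
```

Call:
arm_command(
  increments="0 0 0 0 0 -2 1;0 0 0 0 0 -3 1;0 0 0 0 0 -3 1;0 0 0 0 0 -1.5 1;0 0 0 0 0 0 1",
)

```text
time: 5.4
eef_pos: [0.5574, -0.3946, 0.0351]
orientation: [-0.001, 0.681, 0.732, -0.0]
ft_force: [0.1, 0.2, -1.2]
opening: 0.172
```

Call:
arm_command(
  increments="0 0 0 0 0 -.8 1;0 0 0 0 0 -.4 1;0 0 0 0 0 -.2 1;0 0 0 0 0 0 1",
)

```text
time: 5.9
eef_pos: [0.5584, -0.3953, 0.0225]
orientation: [0.0, 0.682, 0.732, 0.0]
ft_force: [0.3, -0.1, -2.1]
opening: 0.175
```

Call:
arm_command(
  increments="0 0 0 0 0 -.2 1;0 0 0 0 0 -.1 1;0 0 0 0 0 0 1",
)

```text
time: 6.28
eef_pos: [0.5585, -0.3954, 0.0202]
orientation: [0.0, 0.682, 0.732, 0.0]
ft_force: [-1.1, 0.5, 4.2]
opening: 0.173
```

Call:
arm_command(
  increments="0 0 0 0 0 0 .8;0 0 0 0 0 0 .5;0 0 0 0 0 0 .5;0 0 0 0 0 2 .5;0 0 0 0 0 4 .5",
)

```text
time: 6.9
eef_pos: [0.5567, -0.3942, 0.0775]
orientation: [-0.003, 0.682, 0.732, -0.0]
ft_force: [-0.4, -0.6, -0.8]
opening: 0.507
```

Call:
arm_command(
  increments="0 0 0 0 0 5 .5;0 0 0 0 2 6 .5;0 0 0 .5 5.5 2 .5;0 0 0 1 6 0 .5;0 0 0 1 6 0 .5",
)

```text
time: 7.52
eef_pos: [0.5838, -0.1991, 0.2093]
orientation: [0.001, 0.682, 0.731, 0.0]
ft_force: [0.3, 0.3, -0.3]
opening: 0.499
```

Call:
arm_command(
  increments="0 0 0 1 6 0 .5;0 0 0 1 6 0 .5;0 0 0 1 6 0 .5;0 0 0 1 6 0 .5;0 0 0 .7 6 0 .5",
)

```text
time: 8.15
eef_pos: [0.6306, 0.1015, 0.2086]
orientation: [0.0, 0.682, 0.732, 0.0]
ft_force: [0.7, 0.2, -0.2]
opening: 0.503
```

Call:
arm_command(
  increments="-.14 -.01 0 0 5 0 .5;-.14 -.01 0 0 3 0 .5;0 0 0 0 0 0 .5",
)

```text
time: 8.52
eef_pos: [0.6295, 0.1851, 0.2066]
orientation: [0.102, 0.672, 0.727, -0.096]
ft_force: [-0.1, -0.4, 0.1]
opening: 0.503
```

```bash
python3 - <<'E'
from m import *
a=save("side","side2.png");b=save("top","top2.png")
cv2.imwrite("pics/c2.png",np.vstack([cv2.resize(a[150:360,215:435,::-1],(560,300)),cv2.resize(b[135:275,190:470,::-1],(560,280))]))
s=bot.sense();print(s["eef_pos"],R.from_quat(s["orientation"][[1,2,3,0]]).as_matrix().round(3))
E
```

```text
[0.63004171 0.18051168 0.2078988 ] [[-0.07   0.997  0.019]
 [ 0.958  0.073 -0.276]
 [-0.277 -0.001 -0.961]]
```

View pics/c2.png

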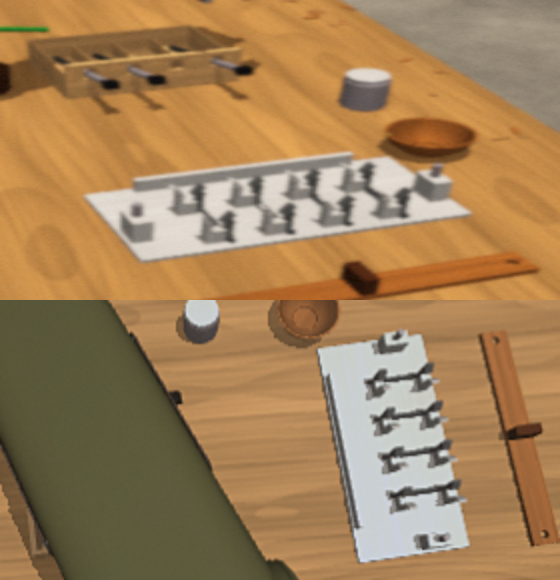

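Call:
arm_command(
  increments="0 0 0 .2 -.2 -5 .5;0 0 0 0 0 -5 .5;0 0 0 0 0 -4 .5;0 0 0 0 0 -2.8 .5;0 0 0 0 0 0 .5",
)

```text
time: 9.25
eef_pos: [0.6307, 0.1728, 0.039]
orientation: [0.102, 0.676, 0.723, -0.098]
ft_force: [-0.2, -6.2, 0.5]
opening: 0.504
```

```bash
python3 - <<'E'
from m import *
a=save("side","side3.png")
cv2.imwrite("pics/c3.png",cv2.resize(a[140:230,215:355,::-1],(700,450),interpolation=cv2.INTER_CUBIC))
s=bot.sense();print(s["eef_pos"],s["ft_force"])
E
```

```text
[0.63143241 0.1732458  0.04032805] [-0.04986656 -5.01884906  0.68147058]
```

View pics/c3.png

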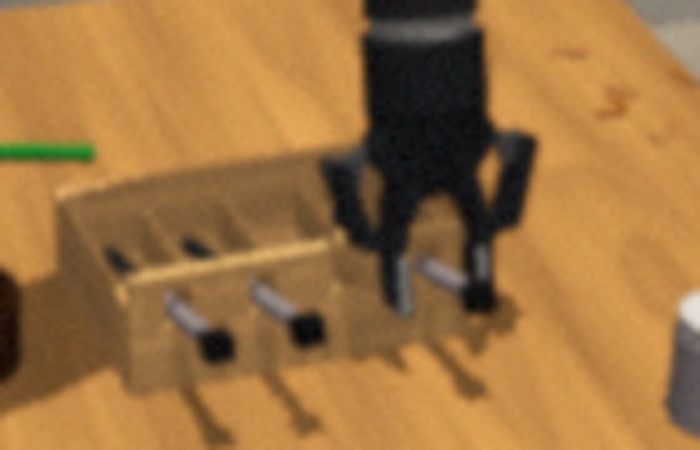

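Gripper fingers straddle the bar, but -5 N in y says it is touching the slotted wall. Backing off 9 mm, gripping nearer x=-61, and placing with the tool offset from the clip middle to compensate.

Call:
arm_command(
  increments="0 0 0 0.1 -.9 0 .5;0 0 0 0 0 0 .5;0 0 0 0 0 0 .5",
)

```text
time: 9.68
eef_pos: [0.6339, 0.1686, 0.0415]
orientation: [0.102, 0.675, 0.724, -0.094]
ft_force: [-1.0, -0.9, 0.2]
opening: 0.502
```

Call:
arm_command(
  increments="0 0 0 0 0 0 .7;0 0 0 0 0 0 .9;0 0 0 0 0 0 1;0 0 0 0 0 0 1;0 0 0 0 0 0 1",
)

```text
time: 10.3
eef_pos: [0.6335, 0.169, 0.0407]
orientation: [0.102, 0.675, 0.725, -0.095]
ft_force: [0.1, 1.3, 0.8]
opening: 0.118
```

Call:
arm_command(
  increments="0 0 0 0 0 .3 1;0 0 0 .1 -1.44 .41 1;0 0 0 .2 -2.88 .83 1;0 0 0 .2 -2.88 .83 1;0 0 0 .2 -2.88 .83 1",
)

```text
time: 10.92
eef_pos: [0.6397, 0.0655, 0.0728]
orientation: [0.102, 0.675, 0.724, -0.096]
ft_force: [-0.3, -0.3, -1.7]
opening: 0.119
```

Call:
arm_command(
  increments="0 0 0 .2 -2.88 .83 1;0 0 0 .2 -2.88 .83 1;0 0 0 .2 -2.88 .83 1;0 0 0 0 0 0 1",
)

```text
time: 11.42
eef_pos: [0.6459, -0.0221, 0.0983]
orientation: [0.103, 0.676, 0.723, -0.096]
ft_force: [0.9, 1.2, -2.8]
opening: 0.121
```

```bash
python3 - <<'E'
from m import *
a=save("side","side4.png");b=save("top","top4.png")
cv2.imwrite("pics/c4.png",np.vstack([cv2.resize(a[140:340,215:435,::-1],(560,300)),cv2.resize(b[135:275,190:470,::-1],(560,280))]))
s=bot.sense();print(s["eef_pos"],s["ft_force"],s["moment"])
E
```

```text
[ 0.64560944 -0.01967001  0.09731626] [-0.69534097 -0.06641608 -1.98428629] [ 0.22677239  0.0121136  -0.00878384]
```

View pics/c4.png

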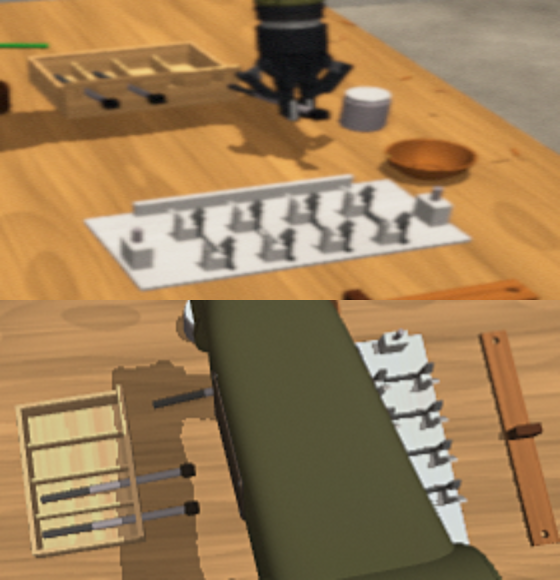

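Call:
arm_command(
  increments=".14 .01 0 0 0 1.5 1;.14 .01 0 0 0 1 1;0 0 0 .1 -4 0 1;0 0 0 .1 -6 0 1;0 0 0 .1 -6 0 1",
)

```text
time: 12.15
eef_pos: [0.6491, -0.1792, 0.122]
orientation: [-0.0, 0.681, 0.733, -0.0]
ft_force: [0.6, 0.3, -2.5]
opening: 0.118
```

Call:
arm_command(
  increments="0 0 0 0 -5.6 0 1;0 0 0 0 0 -1.5 1;0 0 0 0 0 -1.5 1;0 0 0 0 0 0 1",
)

```text
time: 12.65
eef_pos: [0.6475, -0.2323, 0.0899]
orientation: [-0.003, 0.681, 0.733, -0.001]
ft_force: [-1.0, 0.5, -2.7]
opening: 0.12
```

```bash
python3 - <<'E'
from m import *
a=save("side","side5.png");b=save("top","top5.png")
cv2.imwrite("pics/c5.png",np.vstack([cv2.resize(a[220:320,300:420,::-1],(560,400),interpolation=cv2.INTER_CUBIC),cv2.resize(b[135:185,310:450,::-1],(560,200))]))
s=bot.sense();print(s["eef_pos"],s["ft_force"],s["moment"],R.from_quat(s["orientation"][[1,2,3,0]]).as_matrix().round(3))
c=np.array([.5583,-.2285]);u=np.array([np.cos(.0663),np.sin(.0663)]);v=np.array([-u[1],u[0]])
print(proj("side",[np.r_[c+.09*u+y*v,z] for y,z in((-36,69),(36,69),(-36,40),(105,34))for y,z in((y/1e3,z/1e3),)]))
E
```

```text
[ 0.64915304 -0.23293593  0.0920371 ] [-0.2962849   0.24777707 -2.56943008] [-0.18853557 -0.01997883  0.0585613 ] [[-0.073  0.997 -0.001]
 [ 0.997  0.073  0.001]
 [ 0.001 -0.001 -1.   ]]
[[369.51467742 282.00022489]
 [355.54938722 264.23865433]
 [368.16288673 291.28064216]
 [342.10141574 259.31762282]]
```

View pics/c5.png

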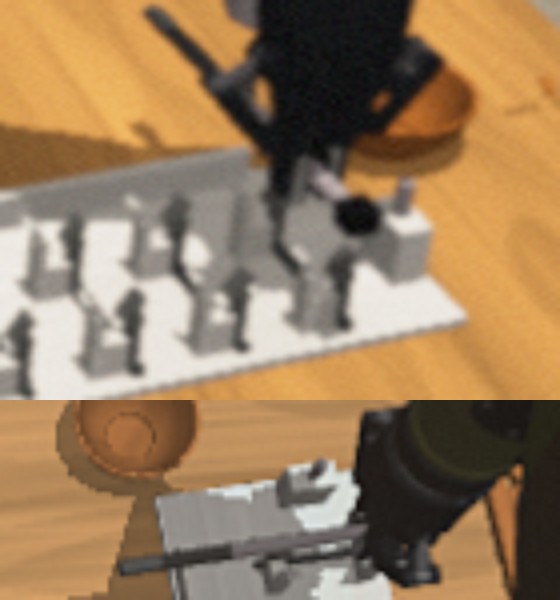

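```bash
python3 - <<'E'
from m import *
P,g=tri((333,223),(340.5,176.5));print("tip",P,g)
e,d=ray("side",[(376.5,273.75)]);
k=(.6506-e[0])/d[0,0]; print("cap at x plane",e+d[0]*k)
E
```

```text
tip [ 0.63395675 -0.05498048  0.1095532 ] 0.00016895732880281065
cap at x plane [ 0.6506     -0.28408602  0.11436978]
```

Call:
arm_command(
  increments="0 0 0 0 0 -2 1;0 0 0 0 0 -1.2 1;0 0 0 0 0 -.7 1;0 0 0 0 0 -.5 1;0 0 0 0 0 -.3 1",
)

```text
time: 13.38
eef_pos: [0.6495, -0.2348, 0.0456]
orientation: [0.0, 0.682, 0.732, 0.0]
ft_force: [-0.8, -0.3, -2.0]
opening: 0.115
```

Call:
arm_command(
  increments="0 0 0 0 0 -.6 1;0 0 0 0 0 -.6 1;0 0 0 0 0 -.6 1;0 0 0 0 0 0 1",
)

```text
time: 13.88
eef_pos: [0.6499, -0.2349, 0.0272]
orientation: [0.001, 0.682, 0.732, 0.0]
ft_force: [2.8, -0.7, -2.9]
opening: 0.116
```

Call:
arm_command(
  increments="0 0 0 0 0 -.3 1;0 0 0 0 0 -.3 1;0 0 0 0 0 0 1;0 0 0 0 0 0 1",
)

```text
time: 14.38
eef_pos: [0.6498, -0.2348, 0.0213]
orientation: [0.0, 0.682, 0.732, 0.0]
ft_force: [4.2, -0.1, -3.6]
opening: 0.118
```

Call:
arm_command(
  increments="0 0 0 0 0 -.2 1;0 0 0 0.1 0 -.2 1;0 0 0 0 0 0 1",
)

```text
time: 14.75
eef_pos: [0.65, -0.2347, 0.0188]
orientation: [-0.0, 0.682, 0.732, -0.0]
ft_force: [-0.3, -0.4, 6.6]
opening: 0.116
```

Call:
arm_command(
  increments="0 0 0 0 0 .2 .8;0 0 0 0 0 0 .65;0 0 0 0 0 0 .6;0 0 0 0 0 2 .6;0 0 0 0 0 5 .6",
)

```text
time: 15.38
eef_pos: [0.6474, -0.2337, 0.0866]
orientation: [-0.004, 0.682, 0.732, -0.002]
ft_force: [0.9, -0.8, -0.8]
opening: 0.399
```

Call:
arm_command(
  increments="0 0 0 0 0 6 .6;0 0 0 -1 3 4.5 .5;0 0 0 -2 5.8 0 .5;0 0 0 -2 5.8 0 .5;0 0 0 -2 5.8 0 .5",
)

```text
time: 16.0
eef_pos: [0.5793, -0.0292, 0.1945]
orientation: [-0.0, 0.682, 0.732, 0.0]
ft_force: [0.8, 0.9, 0.4]
opening: 0.501
```

Call:
arm_command(
  increments="0 0 0 -2 5.8 0 .5;0 0 0 -2 5.8 0 .5;-.14 -.01 0 -1.5 5 0 .5;-.14 -.01 0 0 2.3 0 .5;0 0 0 0 0 0 .5",
)

```text
time: 16.62
eef_pos: [0.5245, 0.1625, 0.1933]
orientation: [0.102, 0.672, 0.727, -0.096]
ft_force: [0.3, -0.7, 0.3]
opening: 0.499
```

```bash
python3 - <<'E'
from m import *
a=save("side","side6.png");b=save("top","top6.png")
cv2.imwrite("pics/c6.png",np.hstack([cv2.resize(a[160:320,230:420,::-1],(570,480),interpolation=cv2.INTER_CUBIC),cv2.resize(b[135:275,350:417,::-1],(230,480),interpolation=cv2.INTER_CUBIC)]))
s=bot.sense();print(s["time"],s["eef_pos"],s["ft_force"],s["opening"])
m=np.zeros((420,560),np.uint8);m[185:215,245:320]=(a.max(2)<60)[185:215,245:320];print([(x[0],x[1][4]) for x in blobs(m,10,400)])
E
```

```text
16.725 [0.52490061 0.15891092 0.19398638] [-0.92301883 -0.13229785 -0.4570566 ] 0.5009043428427584
[(array([276.08108108, 205.45945946]), np.int32(37)), (array([257.82352941, 208.70588235]), np.int32(34))]
```

View pics/c6.png

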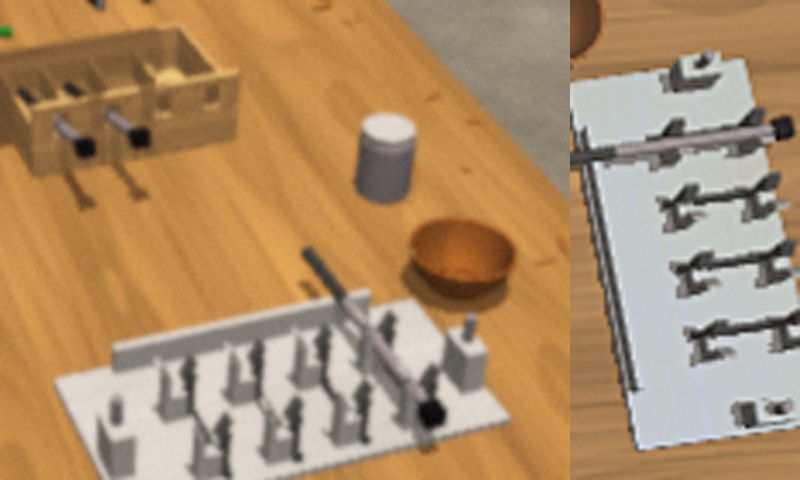

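```bash
python3 - <<'E'
from m import *
a=cv2.imread("pics/side6.png");b=cv2.imread("pics/top6.png")
for n,im,(x0,y0,x1,y1) in(("side",a,(365,288,385,308)),("top",b,(404,162,420,182))):
    m=np.zeros(im.shape[:2],np.uint8);m[y0:y1,x0:x1]=(im.max(2)<60)[y0:y1,x0:x1];print(n,[(x[0],x[1][4]) for x in blobs(m,10,400)])
P,g=tri((374.3,297.3),(412,172));print(P,g)
c=np.array([.5583,-.2285]);u=np.array([np.cos(.0663),np.sin(.0663)]);v=np.array([-u[1],u[0]]);print("rack",(P[:2]-c)@u,(P[:2]-c)@v)
E
```

```text
side [(array([373.3015873 , 297.58730159]), np.int32(63))]
top [(array([411.66666667, 171.96666667]), np.int32(30))]
[ 0.65232519 -0.28593654  0.04365469] 0.0017866630465842525
rack 0.09001335482134336 -0.06353965802008897
```

Call:
arm_command(
  increments="0 0 0 0 0 -5 .5;0 0 0 0 0 -5 .5;0 0 0 0 0 -3.2 .5;0 0 0 0 0 -2 .5;0 0 0 0 0 0 .5",
)

```text
time: 17.35
eef_pos: [0.5241, 0.1556, 0.0414]
orientation: [0.101, 0.676, 0.724, -0.097]
ft_force: [-0.3, -0.1, -0.5]
opening: 0.498
```

Call:
arm_command(
  increments="0 0 0 0 0 0 .7;0 0 0 0 0 0 .9;0 0 0 0 0 0 1;0 0 0 0 0 0 1;0 0 0 0 0 0 1",
)

```text
time: 17.98
eef_pos: [0.5262, 0.1583, 0.0433]
orientation: [0.103, 0.675, 0.724, -0.095]
ft_force: [2.1, -1.2, 4.8]
opening: 0.119
```

Call:
arm_command(
  increments="0 0 0 0 0 .3 1;0 0 0 .1 -1.44 .41 1;0 0 0 .2 -2.88 .83 1;0 0 0 .2 -2.88 .83 1;0 0 0 .2 -2.88 .83 1",
)

```text
time: 18.6
eef_pos: [0.5315, 0.0561, 0.0744]
orientation: [0.102, 0.675, 0.725, -0.096]
ft_force: [0.2, 1.5, 0.0]
opening: 0.117
```

Call:
arm_command(
  increments="0 0 0 .2 -2.88 .83 1;0 0 0 .2 -2.88 .83 1;0 0 0 .2 -2.88 .83 1;0 0 0 0 0 0 1",
)

```text
time: 19.1
eef_pos: [0.5375, -0.0313, 0.0997]
orientation: [0.102, 0.676, 0.723, -0.096]
ft_force: [-0.0, 0.5, -1.0]
opening: 0.115
```

Call:
arm_command(
  increments=".14 .01 0 0 0 1.5 1;.14 .01 0 0 0 1 1;0 0 0 -.2 -4 0 1;0 0 0 -.2 -6 0 1;0 0 0 -.2 -6 0 1",
)

```text
time: 19.73
eef_pos: [0.5315, -0.1899, 0.1239]
orientation: [-0.001, 0.681, 0.732, -0.0]
ft_force: [0.9, 0.5, -2.1]
opening: 0.119
```

Call:
arm_command(
  increments="0 0 0 0 -5.2 0 1;0 0 0 0 0 -1.5 1;0 0 0 0 0 -1.5 1;0 0 0 0 0 0 1;0 0 0 0 0 0 1",
)

```text
time: 20.35
eef_pos: [0.5323, -0.2396, 0.0942]
orientation: [-0.0, 0.681, 0.732, -0.0]
ft_force: [-0.0, -0.6, -2.2]
opening: 0.115
```

```bash
python3 - <<'E'
from m import *
a=save("side","side7.png");b=save("top","top7.png")
cv2.imwrite("pics/c7.png",np.vstack([cv2.resize(a[220:320,280:400,::-1],(560,400),interpolation=cv2.INTER_CUBIC),cv2.resize(b[165:215,310:450,::-1],(560,200))]))
s=bot.sense();print(s["eef_pos"],s["ft_force"],R.from_quat(s["orientation"][[1,2,3,0]]).as_matrix().round(3)[:,1])
E
```

```text
[ 0.53286789 -0.24012993  0.09491988] [ 0.42153562  0.21581743 -2.37522587] [0.997 0.072 0.001]
```

View pics/c7.png

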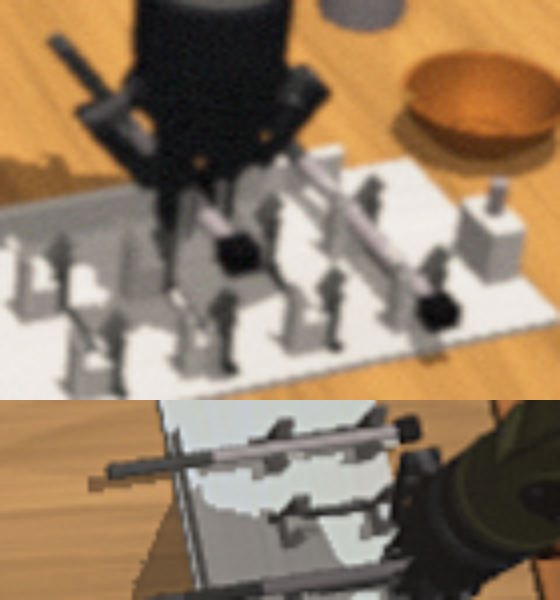

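```bash
python3 - <<'E'
from m import *
for uv,x in(((292.9,230.5),.519),((280+237/4.667,220+253/4),.5365)):
    e,d=ray("side",[uv]);print(e+d[0]*(x-e[0])/d[0,0])
    for y in(-.06,-.291):print(e+d[0]*(y-e[1])/d[0,1])
E
```

```text
[ 0.519      -0.06498807  0.11223089]
[ 0.52074958 -0.06        0.10860161]
[ 0.43972561 -0.291       0.27667521]
[ 0.5365     -0.28755797  0.11380223]
[ 0.64205863 -0.06       -0.09496388]
[ 0.53490333 -0.291       0.11696001]
```

Call:
arm_command(
  increments="0 0 0 -.2 -.2 -2 1;0 0 0 0 0 -1.2 1;0 0 0 0 0 -.8 1;0 0 0 0 0 -.5 1;0 0 0 0 0 0 1",
)

```text
time: 21.08
eef_pos: [0.5302, -0.2428, 0.0492]
orientation: [-0.0, 0.682, 0.732, -0.0]
ft_force: [0.1, 0.1, -1.8]
opening: 0.115
```

Level. Pushing bar B home.

Call:
arm_command(
  increments="0 0 0 0.05 0 -.6 1;0 0 0 0 0 -.6 1;0 0 0 0 0 -.6 1;0 0 0 0 0 -.6 1;0 0 0 0 0 0 1",
)

```text
time: 21.7
eef_pos: [0.5302, -0.2427, 0.0243]
orientation: [-0.001, 0.682, 0.732, -0.0]
ft_force: [-0.5, -1.6, -4.5]
opening: 0.119
```

Call:
arm_command(
  increments="0 0 0 0 0 -.4 1;0 0 0 0 0 -.2 1;0 0 0 0 0 0 1",
)

```text
time: 22.08
eef_pos: [0.531, -0.2429, 0.0209]
orientation: [0.0, 0.681, 0.732, 0.0]
ft_force: [-3.9, 1.5, 8.6]
opening: 0.119
```

Call:
arm_command(
  increments="0 0 0 0 0 .2 .8;0 0 0 0 0 0 .65;0 0 0 0 0 0 .6;0 0 0 0 0 2 .6;0 0 0 0 0 5 .6",
)

```text
time: 22.7
eef_pos: [0.5286, -0.2418, 0.0894]
orientation: [-0.003, 0.682, 0.732, -0.001]
ft_force: [1.0, -1.0, 0.7]
opening: 0.403
```

Call:
arm_command(
  increments="0 0 0 0 0 6 .6;0 0 0 -.5 3 4 .5;0 0 0 -1 5.9 0 .5;0 0 0 -1 5.9 0 .5;0 0 0 -1 5.9 0 .5",
)

```text
time: 23.32
eef_pos: [0.4956, -0.0343, 0.1915]
orientation: [0.0, 0.682, 0.732, 0.0]
ft_force: [0.4, 1.2, 0.0]
opening: 0.498
```

Call:
arm_command(
  increments="0 0 0 -1 5.9 0 .5;0 0 0 -1 5.9 0 .5;-.14 -.01 0 -.5 5 0 .5;-.14 -.01 0 0 2.5 0 .5;0 0 0 0 0 0 .5",
)

```text
time: 23.95
eef_pos: [0.4705, 0.1616, 0.1902]
orientation: [0.102, 0.672, 0.727, -0.095]
ft_force: [0.2, -0.5, -0.7]
opening: 0.499
```

```bash
python3 - <<'E'
from m import *
a=save("side","side8.png");b=save("top","top8.png")
cv2.imwrite("pics/c8.png",np.hstack([cv2.resize(a[160:320,230:420,::-1],(570,480),interpolation=cv2.INTER_CUBIC),cv2.resize(b[135:275,350:417,::-1],(230,480),interpolation=cv2.INTER_CUBIC)]))
s=bot.sense();print(s["time"],s["eef_pos"],s["ft_force"],s["opening"])
for n,im in(("side",a),("top",b)):
  print(n,[(x[0].round(1),x[1][4]) for x in blobs(im.max(2)<60,25,90)])
E
```

```text
24.05 [0.47053839 0.15782299 0.19090562] [-0.07830728 -0.35676715  0.92122138] 0.49808292325782905
side [(array([258. , 208.6]), np.int32(34)), (array([373.2, 297.5]), np.int32(63)), (array([327.8, 308.7]), np.int32(66))]
top [(array([212. , 169.5]), np.int32(72)), (array([411.7, 172. ]), np.int32(30)), (array([169.7, 188.6]), np.int32(57)), (array([399.1, 190.9]), np.int32(27)), (array([448.4, 202.3]), np.int32(44)), (array([420.1, 209.8]), np.int32(32)), (array([408.3, 229.2]), np.int32(29)), (array([285.3, 238.7]), np.int32(43)), (array([141.9, 326.4]), np.int32(39)), (array([ 10.5, 347. ]), np.int32(61)), (array([460.7, 410.8]), np.int32(65)), (array([  4.1, 414.4]), np.int32(31)), (array([ 30.7, 415.5]), np.int32(90))]
```

View pics/c8.png

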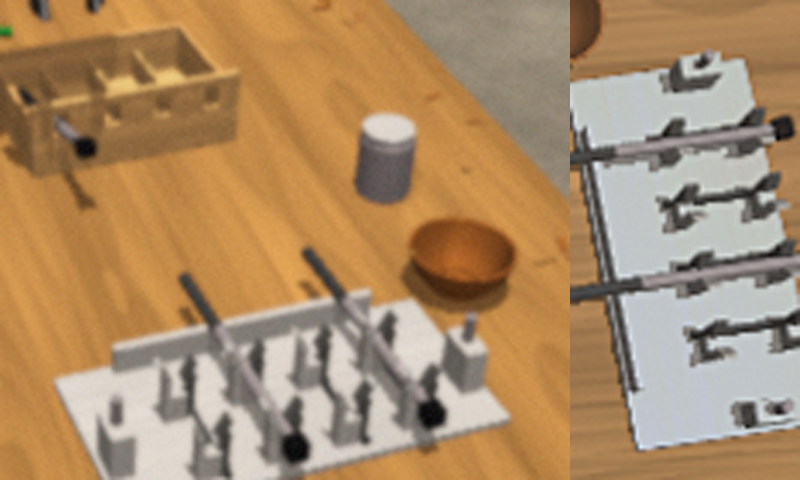

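Bars A and B are both seated in clips 4 and 2, with plain ends on the rail. Bar C (cap at (258,208.6)) has not moved. Its target is TCP (0.4706, 0.157, 0.041).

Call:
arm_command(
  increments="0 0 0 0 0 -5 .5;0 0 0 0 0 -5 .5;0 0 0 0 0 -3 .5;0 0 0 0 0 -2 .5;0 0 0 0 0 0 .5",
)

```text
time: 24.68
eef_pos: [0.4697, 0.1545, 0.0405]
orientation: [0.102, 0.676, 0.723, -0.097]
ft_force: [-1.0, 0.1, 0.4]
opening: 0.501
```

Call:
arm_command(
  increments="0 0 0 0 0 0 .7;0 0 0 0 0 0 .9;0 0 0 0 0 0 1;0 0 0 0 0 0 1;0 0 0 0 0 0 1",
)

```text
time: 25.3
eef_pos: [0.4717, 0.1572, 0.0421]
orientation: [0.103, 0.675, 0.725, -0.095]
ft_force: [1.1, -1.2, 5.3]
opening: 0.118
```

Call:
arm_command(
  increments="0 0 0 0 0 .3 1;0 0 0 .1 -1.44 .41 1;0 0 0 .2 -2.88 .83 1;0 0 0 .2 -2.88 .83 1;0 0 0 .2 -2.88 .83 1",
)

```text
time: 25.92
eef_pos: [0.4768, 0.0547, 0.0733]
orientation: [0.102, 0.675, 0.725, -0.096]
ft_force: [1.2, 0.6, -1.2]
opening: 0.117
```

Call:
arm_command(
  increments="0 0 0 .2 -2.88 .83 1;0 0 0 .2 -2.88 .83 1;0 0 0 .2 -2.88 .83 1;0 0 0 0 0 0 1",
)

```text
time: 26.42
eef_pos: [0.4829, -0.0322, 0.0986]
orientation: [0.102, 0.676, 0.723, -0.096]
ft_force: [0.7, -0.2, -1.3]
opening: 0.115
```

Call:
arm_command(
  increments=".14 .01 0 0 0 1.5 1;.14 .01 0 0 0 1 1;0 0 0 -.3 -4 0 1;0 0 0 -.3 -6 0 1;0 0 0 -.3 -6 0 1",
)

```text
time: 27.05
eef_pos: [0.4741, -0.191, 0.1228]
orientation: [-0.001, 0.681, 0.732, -0.0]
ft_force: [1.0, 0.4, -1.8]
opening: 0.121
```

Call:
arm_command(
  increments="0 0 0 -.3 -5.6 0 1;0 0 0 0 0 -1.5 1;0 0 0 0 0 -1.5 1;0 0 0 0 0 0 1;0 0 0 0 0 0 1",
)

```text
time: 27.68
eef_pos: [0.4718, -0.2447, 0.0931]
orientation: [-0.0, 0.681, 0.732, -0.0]
ft_force: [-0.6, 0.4, -2.0]
opening: 0.116
```

```bash
python3 - <<'E'
from m import *
a=save("side","side9.png")
cv2.imwrite("pics/c9.png",cv2.resize(a[220:330,240:390,::-1],(750,550),interpolation=cv2.INTER_CUBIC))
s=bot.sense();print(s["eef_pos"],s["ft_force"],R.from_quat(s["orientation"][[1,2,3,0]]).as_matrix().round(3)[:,1])
E
```

```text
[ 0.47217771 -0.24507249  0.0935366 ] [ 0.64819142 -0.59009114 -1.29440748] [0.997 0.073 0.   ]
```

View pics/c9.png

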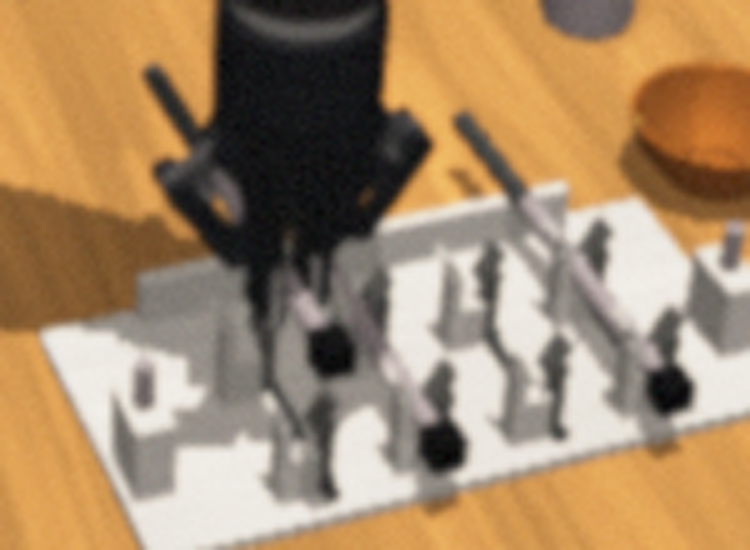

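Call:
arm_command(
  increments="0 0 0 -.18 -.15 -2 1;0 0 0 0 0 -1.2 1;0 0 0 0 0 -.8 1;0 0 0 0 0 -.4 1;0 0 0 0 0 0 1",
)

```text
time: 28.35
eef_pos: [0.4701, -0.2476, 0.0493]
orientation: [-0.0, 0.682, 0.732, 0.0]
ft_force: [0.3, -0.4, -1.6]
opening: 0.113
```

Call:
arm_command(
  increments="0 0 0 0 0 -.6 1;0 0 0 0 0 -.6 1;0 0 0 0 0 -.6 1;0 0 0 0 0 -.6 1;0 0 0 0 0 0 1",
)

```text
time: 28.98
eef_pos: [0.4703, -0.2477, 0.0246]
orientation: [0.0, 0.682, 0.732, 0.0]
ft_force: [3.0, -1.0, -6.9]
opening: 0.119
```

Call:
arm_command(
  increments="0 0 0 0 0 -.3 1;0 0 0 0 0 -.2 1;0 0 0 0 0 0 1",
)

```text
time: 29.35
eef_pos: [0.4704, -0.2477, 0.0209]
orientation: [0.0, 0.682, 0.732, 0.0]
ft_force: [0.6, 0.3, 3.5]
opening: 0.116
```

Call:
arm_command(
  increments="0 0 0 0 0 -.1 1;0 0 0 0 0 0 1;0 0 0 0 0 .1 .8;0 0 0 0 0 0 .65;0 0 0 0 0 0 .6",
)

```text
time: 29.98
eef_pos: [0.4696, -0.2474, 0.0199]
orientation: [-0.0, 0.682, 0.732, -0.0]
ft_force: [-1.2, 1.0, -0.5]
opening: 0.405
```

Call:
arm_command(
  increments="0 0 0 0 0 2 .6;0 0 0 0 0 5 .6;0 0 0 0 0 6 .6;0 0 0 -1 5 5 .6;0 0 0 -2 5.8 0 .6",
)

```text
time: 30.6
eef_pos: [0.4448, -0.1466, 0.1977]
orientation: [0.004, 0.682, 0.731, 0.002]
ft_force: [1.7, 0.6, -0.3]
opening: 0.404
```

Call:
arm_command(
  increments="0 0 0 -2 5.8 0 .6;0 0 0 -2 5.8 0 .6;0 0 0 -2 5.8 0 .6;0 0 0 -2 5.8 0 .6;0 0 0 0 0 0 .6",
)

```text
time: 31.22
eef_pos: [0.3593, 0.0894, 0.1939]
orientation: [-0.001, 0.678, 0.735, -0.0]
ft_force: [0.5, 0.2, 0.1]
opening: 0.402
```

```bash
python3 - <<'E'
from m import *
a=save("side","side10.png");b=save("top","top10.png")
cv2.imwrite("pics/c10.png",np.hstack([cv2.resize(a[170:410,220:420,::-1],(480,576),interpolation=cv2.INTER_CUBIC),cv2.resize(b[130:280,340:420,::-1],(307,576),interpolation=cv2.INTER_CUBIC)]))
s=bot.sense();print(s["time"],s["eef_pos"],s["ft_force"],s["opening"])
C={}
for n,im in(("side",a),("top",b)):
  C[n]=[x[0] for x in blobs(im.max(2)<60,22,95)]
c=np.array([.5583,-.2285]);u=np.array([np.cos(.0663),np.sin(.0663)]);v=np.array([-u[1],u[0]])
for p in C["side"]:
  for q in C["top"]:
    P,g=tri(p,q);r=P[:2]-c
    if g<.006 and abs(r@u)<.12 and -.09<r@v<-.03 and P[2]<.08: print(p.round(1),q.round(1),P.round(4),"rack",(r@u).round(4),(r@v).round(4))
h=cv2.cvtColor(b,cv2.COLOR_RGB2HSV);print(len(b))
E
```

```text
31.325 [0.3610189  0.08648728 0.19396762] [-0.00912731 -0.55602795  0.49348135] 0.4034298179804776
[373.3 297.5] [411.7 172. ] [ 0.6515 -0.2849  0.0427] rack 0.0893 -0.0625
[327.7 308.8] [420.1 209.8] [ 0.5331 -0.2921  0.042 ] rack -0.0293 -0.0618
[303.6 315.3] [425.  229.9] [ 0.4723 -0.2971  0.0415] rack -0.0904 -0.0628
420
```

View pics/c10.png

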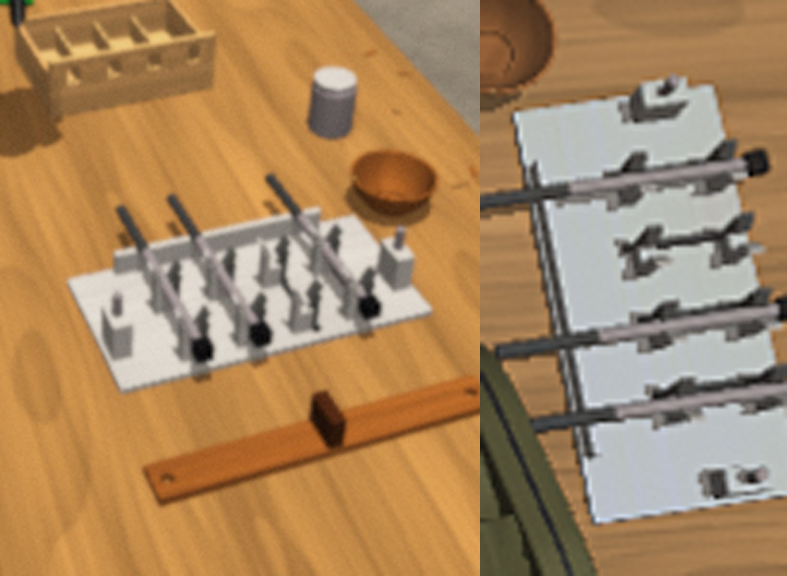

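All three bars are seated: the caps triangulate to rack x = +89, -29 and -90 mm, z about 42 mm and mid-length about 49 mm. The keeper is flat, the bin is empty and the tin and bowl look untouched. Handing in.

```bash
python3 -c "
from rig import bot
print(bot.finish_job())"
```

```text
the job is handed in; nothing more can be done
None
```

The job is handed in. The keeper board came straight up off its dowels, level, and lies flat on the bench at about (0.56, -0.40). All three bars present were drawn out along their slots and pushed home in clips 4, 2 and 1. The green stick was left alone.

- **Bars:** in the last check the bars lay within about 1 mm sideways of their clips. Cap heights read 41.5–43 mm; the seat is 40 mm, and I put the difference down to the cameras reading the caps about 2 mm high. Mid-length is about 49 mm towards the rail, which leaves the caps clear of the forks. The plain ends look to be on the rail.
- **Jaws:** I did not measure the jaw angles. I inferred that they are closed from the forces felt on seating and from the bar heights.
- **Bystanders:** the tin and bowl look unmoved. The blank was not in the last picture I viewed, though the arm never worked near it.
- **Wall contact:** on the first bar the gripper lightly touched the bin wall, at about 5–6 N. I backed off 9 mm and gripped nearer the cap for all three bars.
- **Keeper release:** the board pressed the bench with about 4 N when I let it go.

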